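# Put the loose sockets back on the clip rail in order of size

### The arm

A 6-joint arm with a two-finger parallel gripper is mounted at the origin on a cart in front of the work surface, level with it; the furniture and walls round the work are solid. World frame = base frame: x ahead of the robot, y to its left, z up, the work surface at z = 0. Lengths are in mm, angles in rad, forces in N, time in s.
With the tool pointing down it reaches from about 425 to 1125 mm from the base axis. Payload 14.9 kg.
Tool frame: the origin (TCP) lies midway between the tips of the shut fingers; the grasp point (between the pads) lies r.grasp_offset behind it (r.grasp_offset is the distance from the TCP to the grasp point, in mm); z points along the fingers, y is the line along which they close (so a half turn about z gives the same grasp; the last joint's range is limited). The gripper opens to 91 mm and grips with 3 to 60 N. Pads are 32 mm wide; open, the fingers measure 118 mm over their backs; the gripper's body (76 mm by 178 mm) begins 60 mm behind the grasp point.
Start: joints at [1.295, 0.379, 1.734, -0, 1.028, -0.033], TCP at [168.302, 679.48, 213.932] pointing down, gripper open.
Joint ranges: [-2.77, 2.77], [-0.74, 2.19], [0, 2.66], [-1.06, 4.2], [0.31, 2.87], [-3.08, 3.08]. Speed limits (rad/s): [1.89, 1.89, 2.39, 3.14, 3.14, 3.14].

### API

Orientations are given as a unit quaternion [w, x, y, z].
In Python, from workcell import r gives the robot as it stands.
- The arm moves only by the tool step_arm, never from a script. Its argument "plan" is a list of rows, each a list of 4 numbers: the shift along the tool's x, y, z in mm, then the turn about the tool's z in degrees. In form: [[tx, ty, tz, twist], ...]. A call has exactly 5 rows; each row is the pose to reach, as a shift and turn from the pose commanded when the call began, along the tool's axes at that moment; what a row does not reach only later rows make up. A row lasts 1/10 s, in which the tool goes at most 50 mm and 8.59 degrees, less where a joint would pass 70% of its speed; a pose out of reach is approached as far as the arm can. A call with a gripper value outside its range is refused whole. "jaw" is the opening, from 0 (shut) to 1 (fully open), set as the call begins (left out, the last holds). The fingers move at their own pace and stop on an object; "force" is the grip in N (left out, the last holds). Time passes only in rows, so rows that repeat a pose let the fingers close, or fill a call up. It gives the time, the measured TCP pose, the force, the opening and the grip force at its end, in the units of the state.
- r.get_obs(): the state, without advancing time (a new reading comes with each control period).
- r.get_image(name): name is "scene" or "top"; returns a dict with "img" (420x560x3 uint8, red, green, blue), "fx", "fy", "cx", "cy" (pixels), "pose" (4x4, takes a point from camera to world coordinates). Camera axes: x right, y down, z forward; pixel columns grow to the right and rows downward; lengths in mm; the calibration is good to about 2 mm. A picture is of the moment at which its call begins. There is no depth.
- r.job_done(): hands the job in; it is judged then, once.
The state is a dict: "t": time; "joint_pos": joint angles; "qd": joint speeds; "tau": joint torques, N m; "eef_pos": TCP position; "ee_rot": TCP orientation; "contact_force": force on the tool from outside, world axes, zero at the start; "wrist_torque": the same for the moment, N m; "gripper_width": finger opening in mm; "gripper_force": force on a finger pad.
Only numpy, scipy, OpenCV 4.12 (cv2) and the standard library are available. Lean on these libraries where they do the work, as an engineer would, in place of code of your own. Each camera call takes 0.05 s, during which the arm holds its last target. There are 200 camera calls.

### The job

Put the four loose sockets back on the clip rail so that the row runs down in size from the biggest socket, which is already on its end stud: the next largest beside it, then the next, and the smallest on the far end. Push each one upright and fully down on its own stud, and do not pull the biggest socket off or shift the grease tin.

Things in the scene. Friction and masses are not known exactly. Their poses are not given: they have to be found in the camera images.
- socket_a_center (a point): smallest loose socket: round bright-steel hexagon wrench socket standing upright, hexagon hole up, 22 mm outer diameter, 38 mm tall, 13 mm across the hexagon. The point is its centre, 19 mm above its underside; z is its axis. Drive hole in the underside: 13 mm wide, 16 mm at the mouth, open through to the hexagon. Round: grasp from above in any direction
- socket_b_center (a point): second smallest loose socket: round bright-steel hexagon wrench socket standing upright, hexagon hole up, 29 mm outer diameter, 42 mm tall, 19 mm across the hexagon. The point is its centre, 21 mm above its underside; z is its axis. Drive hole in the underside: 13 mm wide, 16 mm at the mouth, open through to the hexagon. Round: grasp from above in any direction
- socket_c_center (a point): second largest loose socket: round bright-steel hexagon wrench socket standing upright, hexagon hole up, 36 mm outer diameter, 46 mm tall, 24 mm across the hexagon. The point is its centre, 23 mm above its underside; z is its axis. Drive hole in the underside: 13 mm wide, 16 mm at the mouth, open through to the hexagon. Round: grasp from above in any direction
- socket_d_center (a point): largest loose socket: round bright-steel hexagon wrench socket standing upright, hexagon hole up, 43 mm outer diameter, 50 mm tall, 30 mm across the hexagon. The point is its centre, 25 mm above its underside; z is its axis. Drive hole in the underside: 13 mm wide, 16 mm at the mouth, open through to the hexagon. Round: grasp from above in any direction
- socket_big_center (a point): biggest socket, 50 mm outer diameter, 54 mm tall, already on the stud at one end of the rail; the row counts from it. The point is its centre, 40 mm above the worktop. The rail is a low aluminium channel fixed to the worktop, 34 mm wide, 306 mm long with its red end caps, 13 mm high; its five studs stand in a straight line 60 mm apart
- stud_1: one of four like, empty stud clips on the rail (their numbers tell nothing of their order): black block, 27 mm across the rail, 24 mm along it, with an upright steel stud 7.6 mm thick, its top 6 mm tapered. The origin is the centre of the block's underside, 5 mm above the worktop; a socket sits on the block's top, 8 mm above the origin; the stud's tip is 23 mm above the origin
- stud_2: one of four like, empty stud clips on the rail (their numbers tell nothing of their order): black block, 27 mm across the rail, 24 mm along it, with an upright steel stud 7.6 mm thick, its top 6 mm tapered. The origin is the centre of the block's underside, 5 mm above the worktop; a socket sits on the block's top, 8 mm above the origin; the stud's tip is 23 mm above the origin
- stud_3: one of four like, empty stud clips on the rail (their numbers tell nothing of their order): black block, 27 mm across the rail, 24 mm along it, with an upright steel stud 7.6 mm thick, its top 6 mm tapered. The origin is the centre of the block's underside, 5 mm above the worktop; a socket sits on the block's top, 8 mm above the origin; the stud's tip is 23 mm above the origin
- stud_4: one of four like, empty stud clips on the rail (their numbers tell nothing of their order): black block, 27 mm across the rail, 24 mm along it, with an upright steel stud 7.6 mm thick, its top 6 mm tapered. The origin is the centre of the block's underside, 5 mm above the worktop; a socket sits on the block's top, 8 mm above the origin; the stud's tip is 23 mm above the origin
- grease_tin: brown tin with a pale lid, 74 mm across, 60 mm tall, standing behind the rail; a bystander. The origin is the centre of its underside
Mind the look-alikes: they are no part of the job. Leave any turquoise look-alike of the part that bears socket_big_center alone.

How it is judged (in metres and radians):
At the end, for the whole second after the job is handed in: Each loose socket is upright (7 degrees), released, at rest, over a stud (8 mm) and down on its clip (4 mm), largest to smallest 60, 120, 180, 240 mm from the biggest socket (12 mm each); the biggest stays on its stud within 12 mm (horizontal distance between socket_d_center and socket_big_center between 0.048 and 0.072 m and (horizontal distance between socket_d_center and stud_1 below 0.008 m or horizontal distance between socket_d_center and stud_2 below 0.008 m or horizontal distance between socket_d_center and stud_3 below 0.008 m or horizontal distance between socket_d_center and stud_4 below 0.008 m) and height (world z) of socket_d_center between 0.034 and 0.042 m and angle between each of socket_d_center, socket_c_center, socket_b_center, socket_a_center's own z axis and vertical below 0.12 rad and linear speed of each of socket_d, socket_c, socket_b, socket_a below 0.02 m/s and horizontal distance between socket_c_center and socket_big_center between 0.108 and 0.132 m and (horizontal distance between socket_c_center and stud_1 below 0.008 m or horizontal distance between socket_c_center and stud_2 below 0.008 m or horizontal distance between socket_c_center and stud_3 below 0.008 m or horizontal distance between socket_c_center and stud_4 below 0.008 m) and height (world z) of socket_c_center between 0.032 and 0.04 m and horizontal distance between socket_b_center and socket_big_center between 0.168 and 0.192 m and (horizontal distance between socket_b_center and stud_1 below 0.008 m or horizontal distance between socket_b_center and stud_2 below 0.008 m or horizontal distance between socket_b_center and stud_3 below 0.008 m or horizontal distance between socket_b_center and stud_4 below 0.008 m) and height (world z) of socket_b_center between 0.03 and 0.038 m and horizontal distance between socket_a_center and socket_big_center between 0.228 and 0.252 m and (horizontal distance between socket_a_center and stud_1 below 0.008 m or horizontal distance between socket_a_center and stud_2 below 0.008 m or horizontal distance between socket_a_center and stud_3 below 0.008 m or horizontal distance between socket_a_center and stud_4 below 0.008 m) and height (world z) of socket_a_center between 0.028 and 0.036 m and distance of socket_big_center from where it was at the start of the episode below 0.012 m); the robot touches nothing.
It fails at once if the biggest socket is lifted off its stud or shoved over (distance of socket_big_center from where it was at the start of the episode above 0.02 m or angle between socket_big_center's own z axis and vertical above 0.35 rad).
It fails at once if the grease tin is pushed more than 30 mm or knocked over (distance of grease_tin from where it was at the start of the episode above 0.03 m or angle between grease_tin's own z axis and vertical above 0.5 rad).
It also fails if it takes over 90 s, if anything falls off the work surface, if the arm or the gripper's body presses on something with over 40 N, if the wrist force passes 120 N, or if a joint passes its speed limit or range.

## Working session

There is one attempt and no reset: what is moved stays moved. The work goes in short steps, Python scripts to look and compute and a tool call to move; the robot and the scene stay as the last step left them, time stands still between calls to the robot, and variables do not carry over. Pictures are saved under pics/ and viewed, at most 14 in all, crops included, and the job is handed in when it is done.

Besides the shell and the picture viewer there is one more tool, called after "Request:" as name([rows], argument=value, ...), one row to a line, values as JSON. step_arm: Moves the arm, as the interface text tells. Its arguments: {"type":"object","properties":{"plan":{"type":"array","items":{"type":"array","items":{"type":"number"}}},"jaw":{"type":"number"},"force":{"type":"number"}},"required":["plan"]}

```bash
mkdir -p pics; ls
python3 - <<'E'
from workcell import r
import cv2,numpy as np
np.set_printoptions(precision=4,suppress=True)
print(r.grasp_offset); o=r.get_obs(); print(o)
for n in("scene","top"):
    d=r.get_image(n); cv2.imwrite(f"pics/{n}0.png",d["img"][:,:,::-1]); print(n,d["fx"],d["fy"],d["cx"],d["cy"]); print(d["pose"])
E
```

```text
pics
18.8
{'t': 0.0, 'joint_pos': array([ 1.2947,  0.3794,  1.7348, -0.    ,  1.0285, -0.0333]), 'qd': array([-0.0013,  0.0006, -0.0006, -0.0003,  0.0002,  0.0005]), 'tau': array([ -0.0039, -76.3676, -43.4401,   0.065 ,   0.0421,  -0.0001]), 'eef_pos': array([168.1703, 679.0704, 213.2732]), 'ee_rot': array([-0.0001,  0.1211,  0.9926, -0.0006]), 'contact_force': array([ 0.2569, -0.262 ,  0.4251]), 'wrist_torque': array([ 0.0289, -0.0098, -0.0024]), 'gripper_force': 0.0, 'gripper_width': 91.49624020667471}
scene 415.24588591513844 415.24588591513844 284.03580616522095 217.5157298009961
[[   0.8226   -0.2166    0.5257   -9.3774]
 [  -0.5686   -0.3099    0.762  -827.5263]
 [  -0.0021   -0.9258   -0.3781  473.8579]
 [   0.        0.        0.        1.    ]]
top 468.9875200451721 468.9875200451721 279.1746971625612 207.96585911170195
[[  -0.0086   -0.9934    0.1142  370.5262]
 [  -0.9999    0.0094    0.0063  -28.9507]
 [  -0.0073   -0.1141   -0.9934 1319.7951]
 [   0.        0.        0.        1.    ]]
```

View pics/top0.png

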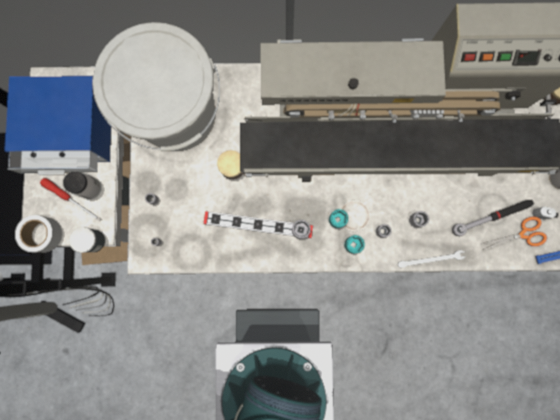

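View pics/scene0.png

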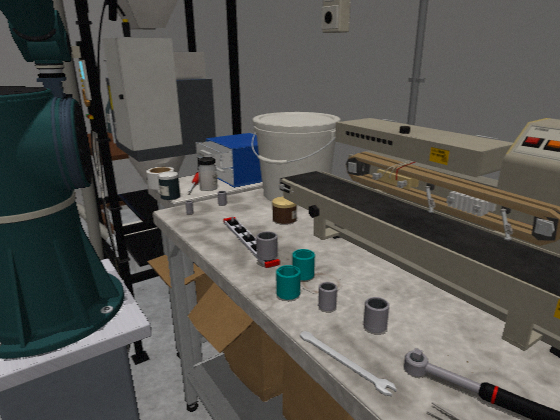

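The top view shows the rail from (207,217) to (311,232) with the big socket at (302,230). The candidate sockets are steel ones at (383,231), (419,220), (152,199) and (157,242), plus turquoise ones at (339,219) and (354,245). The turquoise ones are look-alikes to leave alone, so the four steel ones are the loose sockets. An enlarged crop will confirm this.

```bash
cat > h.py <<'E'
from workcell import r
import cv2,numpy as np
np.set_printoptions(precision=2,suppress=True)
def ray(d,u,v,z):
    P=d["pose"]; k=P[:3,:3]@np.array([(u-d["cx"])/d["fx"],(v-d["cy"])/d["fy"],1]); o=P[:3,3]
    return o+k*(z-o[2])/k[2]
def proj(d,p):
    P=d["pose"]; c=P[:3,:3].T@(np.array(p,float)-P[:3,3]); return np.array([d["fx"]*c[0]/c[2]+d["cx"],d["fy"]*c[1]/c[2]+d["cy"]])
E
python3 - <<'E'
from h import *
a=cv2.imread("pics/top0.png"); b=cv2.imread("pics/scene0.png")
U=lambda i,x,y,w,h,s:cv2.resize(i[y:y+h,x:x+w],(w*s,h*s),interpolation=cv2.INTER_NEAREST)
im=np.zeros((600,800,3),np.uint8)
im[0:320,0:800]=cv2.resize(a[195:259,140:300],(800,320),interpolation=0)
im[320:600,0:800]=cv2.resize(a[200:256,285:445],(800,280),interpolation=0)
cv2.imwrite("pics/c1.png",im)
E
```

```text
(no output)
```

View pics/c1.png

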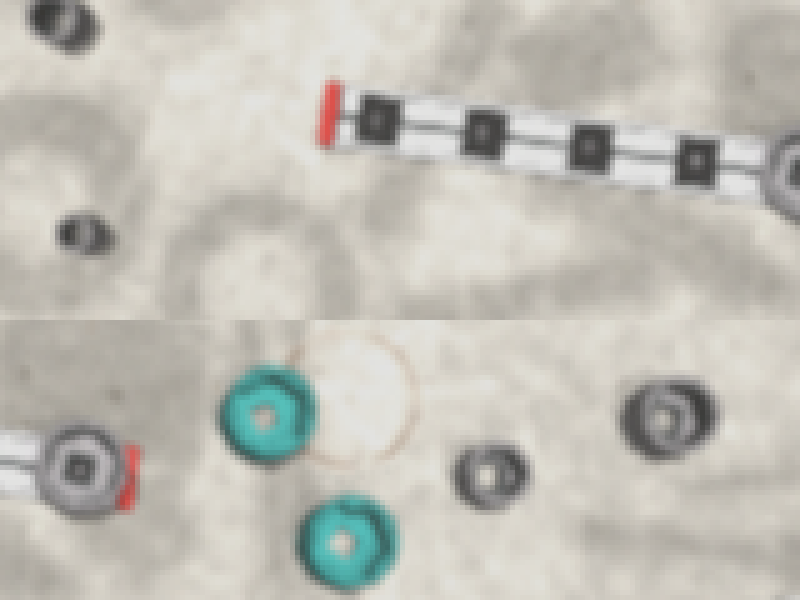

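The crop shows D at about (418,220), C at (383,231), B at (153,200) and A at (157,242). All four are gray. The turquoise pair are look-alikes. Next I measure silhouette centroids at mid-height and the black blocks at z≈12.

```bash
cat >> h.py <<'E'
def blobs(img,thr=135,kern=0):
    g=cv2.cvtColor(img,cv2.COLOR_RGB2GRAY); m=((g<thr)&(np.ptp(img.astype(int),axis=2)<40)).astype(np.uint8)
    n,l,s,c=cv2.connectedComponentsWithStats(m); return m,l,s,c
def blob(d,u,v,z,R=14,thr=135):
    m,l,s,c=blobs(d["img"],thr); u,v=int(round(u)),int(round(v)); u0,v0=u-R,v-R
    w=l[v0:v+R,u0:u+R]; k=max((i for i in np.unique(w) if i),key=lambda i:(w==i).sum())
    cs,_=cv2.findContours((l==k).astype(np.uint8),0,2); h=cv2.convexHull(np.vstack(cs)); M=cv2.moments(h)
    x,y=M["m10"]/M["m00"],M["m01"]/M["m00"]; return np.r_[x,y,s[k][2:5],ray(d,x,y,z)]
E
python3 - <<'E'
from h import *
d=r.get_image("top")
for n,u,v,z,R in [("a",157,242,19,9),("b",153,200,21,9),("c",383,231,23,10),("d",418,220,25,12),("big",302,230,40,11)]: print(n,blob(d,u,v,z,R))
for u,v in [(216,219),(237,221.5),(258,224.5),(279,227)]: print("st",blob(d,u,v,12,5,90))
from scipy.spatial.transform import Rotation as Ro
q=r.get_obs()["ee_rot"]; print(Ro.from_quat([q[1],q[2],q[3],q[0]]).as_matrix())
s=r.get_image("scene")
for n,u,v,z,R in [("a",189,208,19,9),("b",222,198,21,9),("c",328,297,23,14),("d",376,315,25,18)]:print(n,blob(s,u,v,z,R,125))
E
```

```text
a [156.88 241.66  11.     8.    63.   429.19 319.37  19.  ]
b [152.08 198.94  13.    11.    99.   548.64 334.83  21.  ]
c [ 385.4   229.9    10.     11.     65.    455.79 -313.8    23.  ]
d [ 417.94  219.37   19.     16.    176.    483.98 -404.21   25.  ]
big [302.09 226.78  16.    14.    55.   465.31 -83.04  40.  ]
st [215.31 218.66   8.     8.    47.   492.4  158.56  12.  ]
st [236.55 221.43   8.     8.    47.   484.07  98.98  12.  ]
st [257.97 224.35   7.     8.    46.   475.33  39.01  12.  ]
st [279.   227.04   7.     9.    43.   467.23 -19.73  12.  ]
[[-0.97  0.24 -0.  ]
 [ 0.24  0.97 -0.  ]
 [ 0.   -0.   -1.  ]]
a [   279.9     199.7     560.      420.   158626.      698.85    222.29
     19.  ]
b [   279.9     199.7     560.      420.   158626.      695.74    217.68
     21.  ]
c [ 327.09  296.98   21.     31.    518.    452.91 -305.06   23.  ]
d [ 375.56  315.61   26.     38.    822.    483.52 -404.1    25.  ]
```

Request:
step_arm([
  [-42,-22,0,0],
  [-84,-44,0,0],
  [-126,-66,0,0],
  [-168,-88,0,0],
  [-210,-110,0,0],
], jaw=1, force=30)

```text
t: 0.7
eef_pos: [346.8, 520.8, 214.0]
ee_rot: [0.0, 0.121, 0.993, 0.0]
contact_force: [0.5, 0.2, 0.3]
gripper_width: 91.2
gripper_force: 0.0
```

Request:
step_arm([
  [-42,-22,0,8.4],
  [-84,-44,0,16.8],
  [-126,-66,0,25.2],
  [-168,-90,0,33.6],
  [-210,-115,0,42],
])

```text
t: 1.2
eef_pos: [523.1, 358.6, 214.0]
ee_rot: [0.0, 0.471, 0.882, 0.0]
contact_force: [0.8, 1.1, -0.2]
gripper_width: 91.1
gripper_force: 0.0
```

Request:
step_arm([
  [0,0,0,8.4],
  [0,0,0,16.8],
  [0,0,0,25.2],
  [0,0,0,33.6],
  [0,0,0,42.1],
])

```text
t: 1.7
eef_pos: [521.9, 360.0, 213.8]
ee_rot: [0.0, 0.757, 0.654, -0.0]
contact_force: [-0.9, -0.2, 0.2]
gripper_width: 91.5
gripper_force: 0.0
```

```bash
cat >> h.py <<'E'
from scipy.spatial.transform import Rotation as Ro
def to(x,y,z):
    o=r.get_obs(); q=o["ee_rot"]; R=Ro.from_quat([q[1],q[2],q[3],q[0]]).as_matrix(); p=o["eef_pos"]
    print("t",o["t"],"pos",p,"w",o["gripper_width"],"F",o["contact_force"],"yawY",np.degrees(np.arctan2(R[1,1],R[0,1])),"delta",R.T@(np.array([x,y,z])-p))
E
python3 - <<'E'
from h import *
to(548.6,334.8,100)
d=r.get_image("top")
for n,u,v,z,R in [("a",157,242,19,9),("c",383,231,23,10),("d",418,220,25,12),("big",302,230,40,11)]:
  for t in (150,160): print(n,t,blob(d,u,v,z,R,t))
print(ray(d,383.3,231,23))
E
```

```text
t 1.7 pos [521.86 359.96 213.8 ] w 91.47246497861889 F [-0.91 -0.2   0.18] yawY -8.364745021703435 delta [-20.98  30.13 113.8 ]
a 150 [ 170.86  233.99   89.     91.   3712.    450.14  280.9    19.  ]
a 160 [ 171.26  234.14   90.     91.   3970.    449.71  279.77   19.  ]
c 150 [ 385.39  229.96   10.     11.     63.    455.65 -313.77   23.  ]
c 160 [ 382.67  230.83   15.     13.    129.    453.29 -306.18   23.  ]
d 150 [ 417.94  219.37   19.     16.    176.    483.98 -404.21   25.  ]
d 160 [ 418.    219.32   19.     16.    208.    484.12 -404.37   25.  ]
big 150 [302.11 226.8   16.    14.    53.   465.23 -83.1   40.  ]
big 160 [301.14 229.86  17.    20.   123.   456.88 -80.33  40.  ]
[ 452.82 -307.91   23.  ]
```

Request:
step_arm([
  [-10,15,40,0],
  [-21,30,80,0],
  [-21,30,120,0],
  [-21,30,150,0],
  [-21,30,175,0],
])

```text
t: 2.25
eef_pos: [548.1, 334.6, 36.8]
ee_rot: [-0.0, 0.754, 0.657, -0.001]
contact_force: [0.5, -0.2, 0.1]
gripper_width: 91.2
gripper_force: 0.0
```

Request:
step_arm([
  [0,0,15,0],
  [0,0,25,0],
  [0,0,33,0],
  [0,0,33,0],
  [0,0,33,0],
])

```text
t: 2.75
eef_pos: [549.1, 335.4, 6.7]
ee_rot: [0.0, 0.755, 0.656, 0.0]
contact_force: [-0.6, 0.4, 0.0]
gripper_width: 91.4
gripper_force: 0.0
```

Request:
step_arm([
  [0,0,0,0],
  [0,0,0,0],
  [0,0,0,0],
  [0,0,0,0],
  [0,0,0,0],
], jaw=0)

```text
t: 3.25
eef_pos: [548.7, 335.1, 6.0]
ee_rot: [0.0, 0.755, 0.656, 0.0]
contact_force: [-0.2, 0.9, 0.2]
gripper_width: 53.7
gripper_force: 0.0
```

Request:
step_arm([
  [0,0,0,0],
  [0,0,-20,0],
  [0,0,-50,0],
  [0,0,-80,0],
  [0,0,-80,0],
])

```text
t: 3.75
eef_pos: [550.7, 336.3, 89.8]
ee_rot: [0.001, 0.755, 0.656, 0.003]
contact_force: [0.6, 0.0, -0.2]
gripper_width: 14.1
gripper_force: 0.0
```

Run:
```python
from h import *
to(484.1,99,60)
im=r.get_image("scene")["img"][:,:,::-1]; cv2.imwrite("pics/s1.png",cv2.resize(im[120:270,100:300],(800,600)))
```

```text
t 3.75 pos [550.71 336.29  89.82] w 14.072255736970018 F [ 0.61  0.02 -0.21] yawY -8.010453514626306 delta [-244.35  -33.02   28.85]
```

View pics/s1.png

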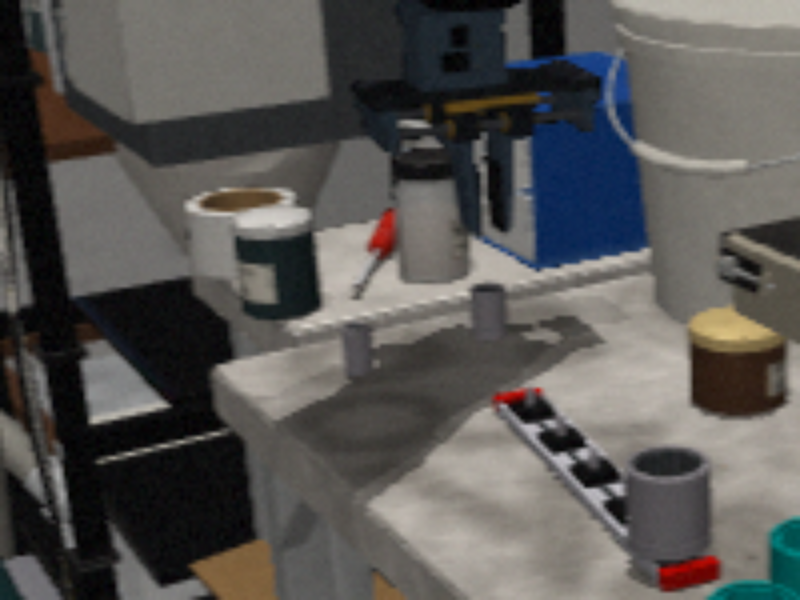

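The crop shows B still standing at (488,310); the fingers were still closing when I lifted. I'll reopen and go again, with a longer closing time.

Request:
step_arm([
  [0,0,0,0],
  [0,0,0,0],
  [0,0,0,0],
  [0,0,0,0],
  [0,0,0,0],
], jaw=0.6)

```text
t: 4.3
eef_pos: [548.5, 335.0, 85.5]
ee_rot: [-0.0, 0.755, 0.656, -0.0]
contact_force: [-0.1, 1.1, -0.9]
gripper_width: 47.5
gripper_force: 0.0
```

Run:
```python
from h import *
d=r.get_image("top"); s=r.get_image("scene")
print(blob(d,152,199,21,9),d["img"][199,152])
# scene silhouette of B, local window
def win(s,u,v,R,z,thr):
    w=s["img"][v-R:v+R,u-R:u+R]; g=cv2.cvtColor(w,cv2.COLOR_RGB2GRAY); print(np.array2string(g[:, :],max_line_width=200))
to(548.6,334.8,6)
cv2.imwrite("pics/t1.png",cv2.resize(d["img"][150:270,100:260,::-1],(800,600),interpolation=0))
```

```text
[  253.22   192.22   560.     420.   91196.     564.91    51.56    21.  ] [124 121 116]
t 4.4 pos [548.6  335.11  85.72] w 53.78329536081538 F [ 0.48 -0.68  0.15] yawY -8.00832694073677 delta [-0.29  0.06 79.72]
```

View pics/t1.png

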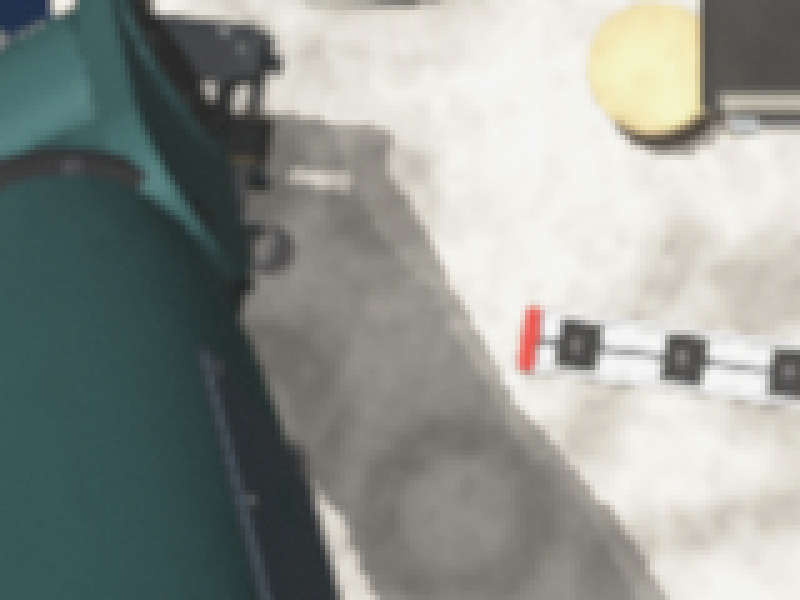

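B's rim shows at about (154,199.6) in the top view, so it hasn't moved.

Request:
step_arm([
  [0,0,30,0],
  [0,0,55,0],
  [0,0,70,0],
  [0,0,80,0],
  [0,0,80,0],
])

```text
t: 4.9
eef_pos: [548.2, 334.9, 5.0]
ee_rot: [-0.0, 0.755, 0.656, -0.001]
contact_force: [-0.2, -0.6, 0.1]
gripper_width: 54.5
gripper_force: 0.0
```

Request:
step_arm([
  [0,0,0,0],
  [0,0,0,0],
  [0,0,0,0],
  [0,0,0,0],
  [0,0,0,0],
], jaw=0)

```text
t: 5.4
eef_pos: [549.1, 335.4, 6.7]
ee_rot: [0.0, 0.755, 0.656, 0.0]
contact_force: [-0.5, -0.5, 7.0]
gripper_width: 29.0
gripper_force: 30.0
```

Request:
step_arm([
  [0,0,0,0],
  [0,0,0,0],
  [0,0,0,0],
  [0,0,0,0],
  [0,0,0,0],
])

```text
t: 5.9
eef_pos: [549.1, 335.4, 6.7]
ee_rot: [0.0, 0.755, 0.656, 0.0]
contact_force: [-1.3, -1.2, 7.3]
gripper_width: 29.0
gripper_force: 30.0
```

Request:
step_arm([
  [0,0,-20,0],
  [0,0,-50,0],
  [0,0,-80,0],
  [0,0,-100,0],
  [0,0,-100,0],
])

```text
t: 6.4
eef_pos: [550.1, 335.9, 108.9]
ee_rot: [0.0, 0.755, 0.656, 0.002]
contact_force: [0.5, 0.2, -1.2]
gripper_width: 29.3
gripper_force: 30.0
```

Run:
```python
from h import *
to(484.1,99,60)
```

```text
t 6.4 pos [550.11 335.94 108.91] w 29.340924619930316 F [ 0.47  0.17 -1.19] yawY -8.01090793316234 delta [-243.96  -32.52   48.14]
```

Request:
step_arm([
  [-45,-6,0,0],
  [-90,-12,0,0],
  [-135,-18,0,0],
  [-180,-24,0,0],
  [-220,-29,0,0],
])

```text
t: 6.9
eef_pos: [487.7, 119.5, 105.0]
ee_rot: [-0.0, 0.755, 0.656, -0.001]
contact_force: [0.0, -0.2, -1.0]
gripper_width: 29.2
gripper_force: 30.0
```

Request:
step_arm([
  [-15,-1,0,0],
  [-23,-2.5,10,0],
  [-23,-2.5,25,0],
  [-23,-2.5,40,0],
  [-23,-2.5,40,0],
])

```text
t: 7.4
eef_pos: [482.5, 99.3, 63.6]
ee_rot: [-0.001, 0.755, 0.656, -0.001]
contact_force: [0.5, -0.3, -0.9]
gripper_width: 29.0
gripper_force: 30.0
```

Run:
```python
from h import *
to(484.1,99,19)
s=r.get_image("scene");d=r.get_image("top")
print(proj(s,[484.1,99,28]),proj(d,[484.1,99,28]))
im=np.hstack([cv2.resize(s["img"][180:270,210:270],(400,600)),cv2.resize(d["img"][190:250,220:260],(400,600))])
cv2.imwrite("pics/s2.png",im[:,:,::-1])
```

```text
t 7.4 pos [482.49  99.33  63.6 ] w 28.966402589429936 F [ 0.47 -0.32 -0.91] yawY -7.979083937473379 delta [-0.07  1.78 44.6 ]
[240.11 224.37] [235.98 220.92]
```

View pics/s2.png

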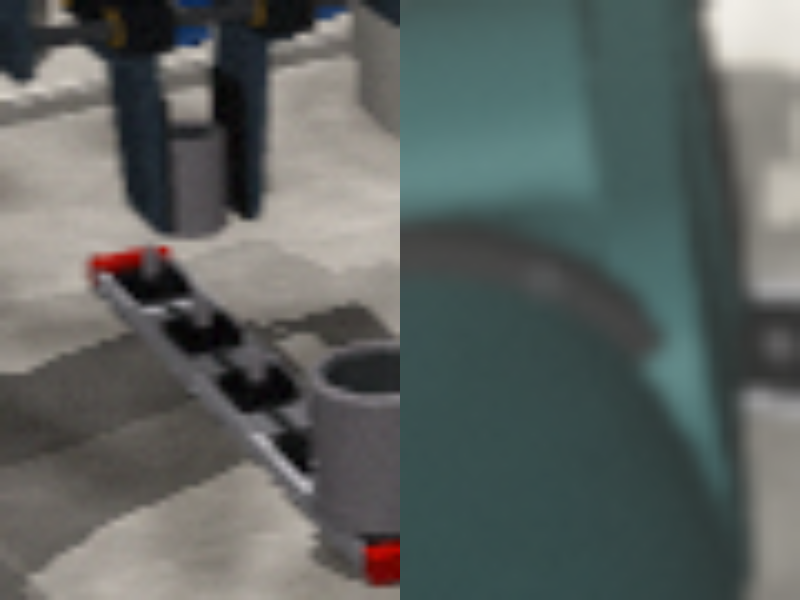

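The scene crop shows B upright in the fingers at u≈240, right over its stud (tip at about (240,225), predicted (240.1,224.4)). Lowering it now.

Request:
step_arm([
  [0,0.5,12,0],
  [0,0.5,24,0],
  [0,0.5,32,0],
  [0,0.5,36,0],
  [0,0.5,36,0],
])

```text
t: 8.0
eef_pos: [483.7, 98.7, 29.2]
ee_rot: [-0.0, 0.755, 0.656, -0.001]
contact_force: [-0.2, 0.2, -1.2]
gripper_width: 28.9
gripper_force: 30.0
```

Request:
step_arm([
  [0,0,3,0],
  [0,0,6,0],
  [0,0,9,0],
  [0,0,12,0],
  [0,0,12,0],
])

```text
t: 8.5
eef_pos: [484.3, 98.9, 18.6]
ee_rot: [-0.0, 0.755, 0.656, -0.0]
contact_force: [-6.5, -0.5, 18.6]
gripper_width: 29.1
gripper_force: 30.0
```

Run:
```python
from h import *
to(484.1,99,19)
```

```text
t 8.5 pos [484.33  98.92  18.59] w 29.06566690286661 F [-6.55 -0.46 18.57] yawY -8.009093411299764 delta [ 0.04 -0.24 -0.41]
```

Request:
step_arm([
  [0,0,0,0],
  [0,0,0,0],
  [0,0,0,0],
  [0,0,0,0],
  [0,0,-5,0],
], jaw=0.6)

```text
t: 9.0
eef_pos: [483.7, 98.8, 22.6]
ee_rot: [-0.0, 0.755, 0.656, -0.0]
contact_force: [-0.2, 0.3, 0.5]
gripper_width: 55.0
gripper_force: 0.0
```

Request:
step_arm([
  [0,0,-30,0],
  [0,0,-60,0],
  [0,0,-100,0],
  [0,0,-100,0],
  [0,0,-100,0],
])

```text
t: 9.5
eef_pos: [484.5, 98.9, 123.8]
ee_rot: [0.001, 0.755, 0.656, 0.001]
contact_force: [-0.0, 0.2, -0.5]
gripper_width: 54.9
gripper_force: 0.0
```

Run:
```python
from h import *
to(429.2,319.4,6)
s=r.get_image("scene")
cv2.imwrite("pics/s3.png",cv2.resize(s["img"][170:270,170:290,::-1],(720,600)))
```

```text
t 9.5 pos [484.54  98.87 123.84] w 54.89544748220426 F [-0.01  0.25 -0.52] yawY -8.011478352501523 delta [210.59 -85.76 117.8 ]
```

View pics/s3.png

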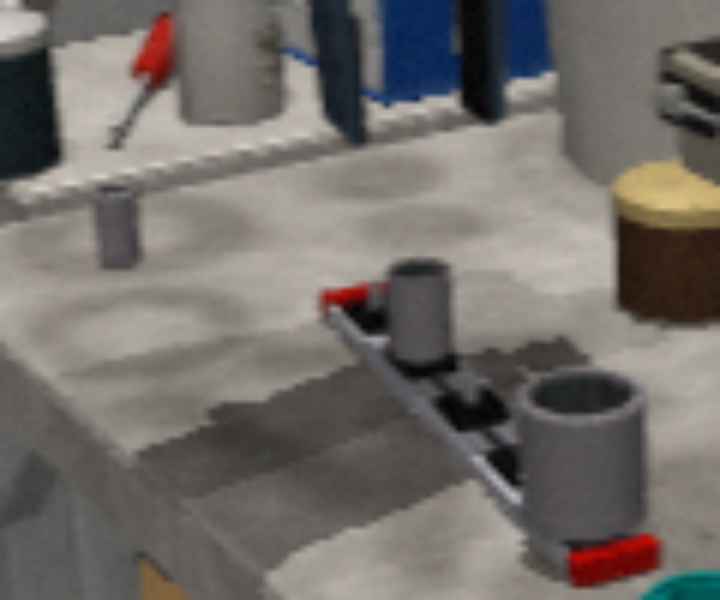

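B stands upright on its stud at crop (420,315), and A is untouched at (117,228). On to A.

Request:
step_arm([
  [45,-18,0,0],
  [90,-36,0,0],
  [135,-54,0,0],
  [180,-72,0,0],
  [210.5,-86,10,0],
])

```text
t: 10.05
eef_pos: [427.4, 321.8, 112.4]
ee_rot: [-0.0, 0.754, 0.656, -0.0]
contact_force: [0.8, 0.1, 0.2]
gripper_width: 54.8
gripper_force: 0.0
```

Request:
step_arm([
  [0,0,30,0],
  [0,0,60,0],
  [0,0,85,0],
  [0,0,100,0],
  [0,0,107,0],
])

```text
t: 10.55
eef_pos: [427.2, 318.4, 3.9]
ee_rot: [-0.0, 0.755, 0.656, -0.002]
contact_force: [0.4, 0.6, 0.1]
gripper_width: 54.6
gripper_force: 0.0
```

Run:
```python
from h import *
to(429.2,319.4,6)
```

```text
t 10.55 pos [427.15 318.43   3.87] w 54.638694893348095 F [0.4  0.61 0.12] yawY -8.011951410228104 delta [ 1.24  1.89 -2.14]
```

Request:
step_arm([
  [0,1,0,0],
  [0,1,0,0],
  [0,1,0,0],
  [0,1,0,0],
  [0,1,0,0],
], jaw=0)

```text
t: 11.05
eef_pos: [429.7, 319.4, 6.6]
ee_rot: [0.0, 0.755, 0.656, 0.001]
contact_force: [0.7, -0.3, 6.9]
gripper_width: 21.6
gripper_force: 30.0
```

Request:
step_arm([
  [0,0,0,0],
  [0,0,0,0],
  [0,0,0,0],
  [0,0,0,0],
  [0,0,0,0],
])

```text
t: 11.55
eef_pos: [429.7, 319.4, 6.6]
ee_rot: [0.0, 0.755, 0.656, 0.001]
contact_force: [-0.6, -0.9, 7.9]
gripper_width: 21.7
gripper_force: 30.0
```

Request:
step_arm([
  [0,0,-20,0],
  [0,0,-50,0],
  [0,0,-80,0],
  [0,0,-100,0],
  [0,0,-100,0],
])

```text
t: 12.05
eef_pos: [430.6, 320.0, 108.6]
ee_rot: [0.0, 0.755, 0.656, 0.002]
contact_force: [0.4, 0.5, -1.5]
gripper_width: 21.6
gripper_force: 30.0
```

Run:
```python
from h import *
r.get_image("scene")
to(492.4,158.6,19)
```

```text
t 12.1 pos [429.86 319.51 107.  ] w 21.70957453225252 F [-0.5   0.69 -1.25] yawY -8.011089071968446 delta [-150.78   84.18   87.9 ]
```

Request:
step_arm([
  [-40,22,0,0],
  [-80,45,0,0],
  [-120,67,0,0],
  [-150.5,84.5,0,0],
  [-150.5,84.5,0,0],
])

```text
t: 12.6
eef_pos: [492.4, 155.2, 104.7]
ee_rot: [-0.0, 0.756, 0.655, -0.001]
contact_force: [-0.9, 0.9, -0.3]
gripper_width: 21.4
gripper_force: 30.0
```

Request:
step_arm([
  [0,0,30,0],
  [0,0,50,0],
  [0,0,65,0],
  [0,0,75,0],
  [0,0,75,0],
])

```text
t: 13.1
eef_pos: [491.0, 158.4, 29.6]
ee_rot: [-0.001, 0.755, 0.656, -0.001]
contact_force: [0.0, 0.0, -1.1]
gripper_width: 21.6
gripper_force: 30.0
```

Run:
```python
from h import *
r.get_image("scene")
to(492.4,158.6,19)
```

```text
t 13.15 pos [491.65 158.47  30.51] w 21.56946423519763 F [ 0.56 -0.45 -0.36] yawY -7.991658967354271 delta [ 0.24  0.74 11.51]
```

Request:
step_arm([
  [0,0.5,3,0],
  [0,0.5,6,0],
  [0,0.5,9,0],
  [0,0.5,12,0],
  [0,0.5,12,0],
])

```text
t: 13.65
eef_pos: [492.8, 158.3, 19.4]
ee_rot: [0.0, 0.755, 0.656, 0.0]
contact_force: [-3.1, -1.1, 12.5]
gripper_width: 21.4
gripper_force: 30.0
```

Request:
step_arm([
  [0,0,0,0],
  [0,0,0,0],
  [0,0,0,0],
  [0,0,0,0],
  [0,0,-5,0],
], jaw=0.6)

```text
t: 14.15
eef_pos: [492.1, 158.1, 23.6]
ee_rot: [-0.0, 0.755, 0.656, -0.0]
contact_force: [-0.5, 0.5, 0.6]
gripper_width: 54.8
gripper_force: 0.0
```

Request:
step_arm([
  [0,0,-30,0],
  [0,0,-60,0],
  [0,0,-100,0],
  [0,0,-100,0],
  [0,0,-100,0],
])

```text
t: 14.65
eef_pos: [492.9, 158.4, 124.8]
ee_rot: [0.0, 0.755, 0.656, 0.001]
contact_force: [-1.0, -0.3, -0.4]
gripper_width: 54.6
gripper_force: 0.0
```

Run:
```python
from h import *
s=r.get_image("scene")
cv2.imwrite("pics/s4.png",cv2.resize(s["img"][170:270,170:290,::-1],(720,600)))
to(453,-306.5,120)
```

```text
t 14.7 pos [492.23 158.16 123.76] w 54.732751629351576 F [-0.09 -0.13 -0.38] yawY -8.010509895564562 delta [-465.59   25.91    3.76]
```

View pics/s4.png

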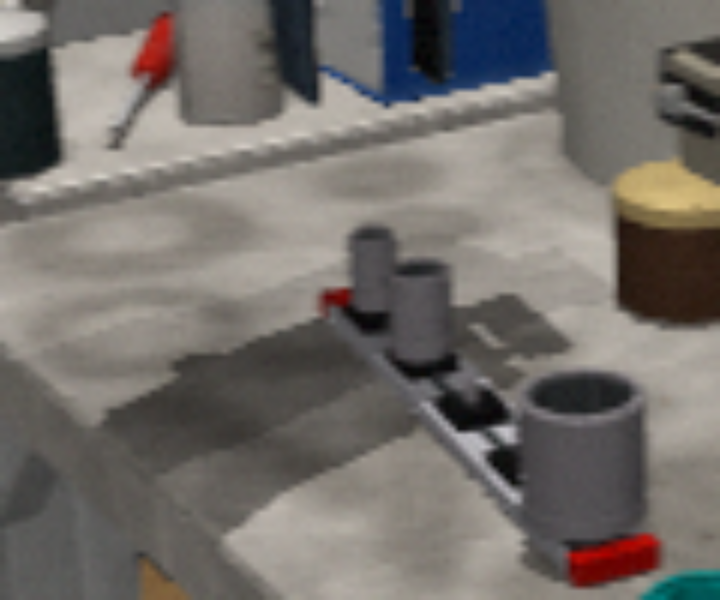

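A is upright on the end stud at crop (372,270), with B beside it at (420,315). Now to C.

Request:
step_arm([
  [-47,2.6,0,0],
  [-94,5,0,0],
  [-141,8,0,0],
  [-188,10,0,0],
  [-233,13,0,0],
], jaw=0.7)

```text
t: 15.2
eef_pos: [471.4, -75.9, 122.7]
ee_rot: [-0.001, 0.755, 0.656, -0.001]
contact_force: [1.2, 0.5, 0.1]
gripper_width: 64.0
gripper_force: 0.0
```

Request:
step_arm([
  [-47,2.6,0,0],
  [-94,5,0,0],
  [-141,8,0,0],
  [-188,10,0,0],
  [-232.5,13,0,0],
])

```text
t: 15.7
eef_pos: [452.0, -307.9, 122.4]
ee_rot: [-0.001, 0.755, 0.656, -0.0]
contact_force: [0.3, 0.3, -0.7]
gripper_width: 63.5
gripper_force: 0.0
```

Request:
step_arm([
  [0,0,0,0],
  [0,0,20,0],
  [0,0,40,0],
  [0,0,55,0],
  [0,0,55,0],
])

```text
t: 16.2
eef_pos: [451.9, -304.9, 66.3]
ee_rot: [-0.002, 0.755, 0.656, -0.0]
contact_force: [-0.4, -0.5, 0.0]
gripper_width: 63.7
gripper_force: 0.0
```

Run:
```python
from h import *
s=r.get_image("scene")
cv2.imwrite("pics/s5.png",cv2.resize(s["img"][220:340,250:410,::-1],(800,600)))
to(453,-306.5,6)
```

```text
t 16.25 pos [ 452.61 -305.41   67.65] w 63.68468585567678 F [0.44 0.5  0.45] yawY -7.988712774770791 delta [-1.12  0.7  61.65]
```

View pics/s5.png

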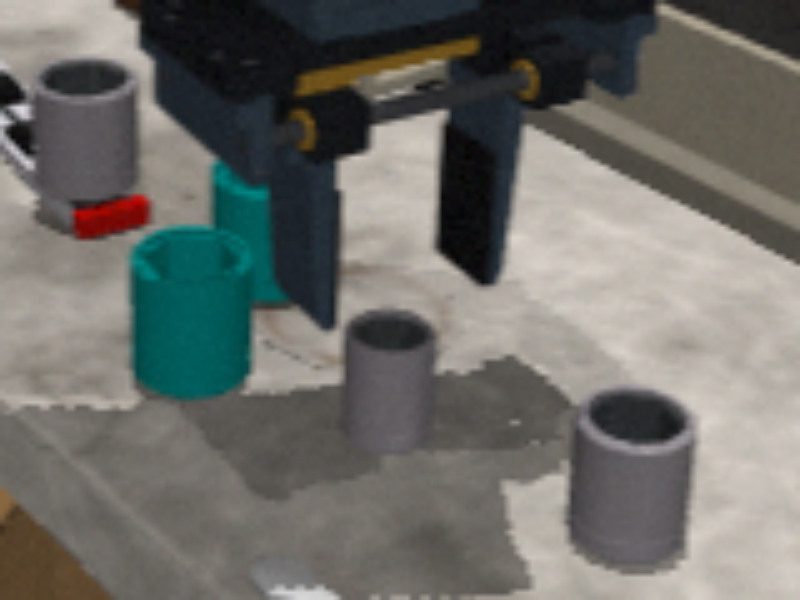

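C at crop (390,380) sits centrally below the open fingers, clear of the turquoise pair. Descending.

Request:
step_arm([
  [-1,0.5,20,0],
  [-1,0.5,40,0],
  [-1,0.5,55,0],
  [-1,0.5,62,0],
  [-1,0.5,62,0],
])

```text
t: 16.75
eef_pos: [453.5, -307.1, 6.5]
ee_rot: [-0.001, 0.755, 0.656, -0.0]
contact_force: [0.1, -0.4, 0.5]
gripper_width: 63.9
gripper_force: 0.0
```

Request:
step_arm([
  [0,0,0,0],
  [0,0,0,0],
  [0,0,0,0],
  [0,0,0,0],
  [0,0,0,0],
], jaw=0)

```text
t: 17.25
eef_pos: [453.9, -307.6, 7.4]
ee_rot: [0.0, 0.755, 0.656, 0.0]
contact_force: [-2.0, 0.9, 7.5]
gripper_width: 34.9
gripper_force: 30.0
```

Request:
step_arm([
  [0,0,0,0],
  [0,0,0,0],
  [0,0,-20,0],
  [0,0,-50,0],
  [0,0,-80,0],
])

```text
t: 17.75
eef_pos: [453.2, -307.0, 87.5]
ee_rot: [-0.001, 0.755, 0.656, -0.0]
contact_force: [1.4, -0.2, -1.5]
gripper_width: 34.6
gripper_force: 30.0
```

Request:
step_arm([
  [0,0,-30,0],
  [0,0,-60,0],
  [0,0,-60,0],
  [0,0,-60,0],
  [0,0,-60,0],
])

```text
t: 18.25
eef_pos: [453.0, -306.9, 145.7]
ee_rot: [-0.001, 0.755, 0.656, -0.0]
contact_force: [-1.0, 0.6, -2.3]
gripper_width: 34.4
gripper_force: 30.0
```

Run:
```python
from h import *
r.get_image("scene")
to(475.4,39,19)
```

```text
t 18.3 pos [ 453.01 -306.89  145.62] w 34.622083564935544 F [-0.34  0.44 -1.88] yawY -8.012941303167052 delta [345.5  -25.82 127.02]
```

Request:
step_arm([
  [43,-3,0,0],
  [86,-6.5,0,0],
  [129,-10,0,0],
  [172,-13,0,0],
  [215,-16,0,0],
])

```text
t: 18.8
eef_pos: [467.0, -90.5, 145.9]
ee_rot: [-0.001, 0.755, 0.656, -0.001]
contact_force: [0.6, -0.0, -2.0]
gripper_width: 34.9
gripper_force: 30.0
```

Request:
step_arm([
  [43,-3,0,0],
  [86,-6.5,0,0],
  [130.5,-9.8,0,0],
  [130.5,-9.8,10,0],
  [130.5,-9.8,30,0],
])

```text
t: 19.3
eef_pos: [476.7, 39.4, 116.6]
ee_rot: [0.0, 0.754, 0.657, 0.0]
contact_force: [-1.0, 0.4, -2.0]
gripper_width: 34.5
gripper_force: 30.0
```

Request:
step_arm([
  [0,0,20,0],
  [0,0,40,0],
  [0,0,52,0],
  [0,0,52,0],
  [0,0,52,0],
])

```text
t: 19.8
eef_pos: [476.2, 38.1, 64.9]
ee_rot: [-0.0, 0.755, 0.656, -0.0]
contact_force: [0.2, -0.5, -1.5]
gripper_width: 35.0
gripper_force: 30.0
```

Run:
```python
from h import *
s=r.get_image("scene")
cv2.imwrite("pics/s6.png",cv2.resize(s["img"][150:270,190:310,::-1],(600,600)))
to(475.4,39,19)
```

```text
t 19.85 pos [476.63  38.16  65.36] w 34.425317198449484 F [-0.14  0.6  -2.3 ] yawY -8.024323919100611 delta [ 0.66 -1.35 46.36]
```

View pics/s6.png

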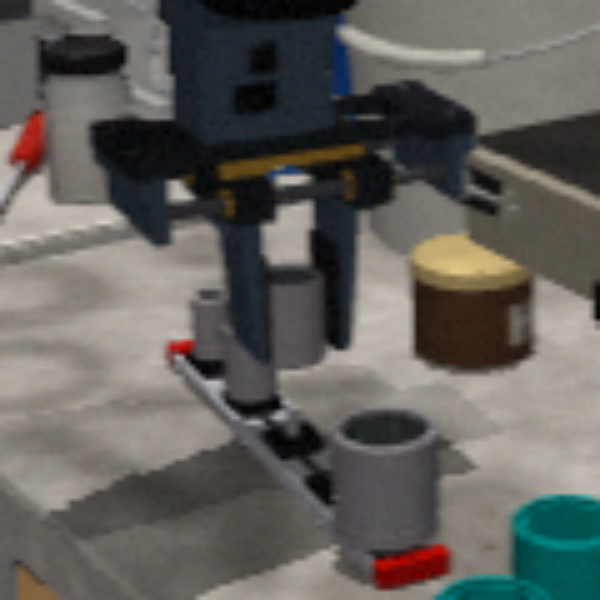

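C hangs upright at crop (298,318) above its stud at (293,425). I nudge it by −1 mm in y and lower it.

Request:
step_arm([
  [0.5,-1.2,12,0],
  [0.5,-1.2,24,0],
  [0.5,-1.2,32,0],
  [0.5,-1.2,35,0],
  [0.5,-1.2,35,0],
])

```text
t: 20.35
eef_pos: [474.8, 39.0, 29.3]
ee_rot: [-0.0, 0.755, 0.656, -0.0]
contact_force: [-0.1, 0.2, -1.5]
gripper_width: 34.6
gripper_force: 30.0
```

Request:
step_arm([
  [0,0,3,0],
  [0,0,6,0],
  [0,0,9,0],
  [0,0,12,0],
  [0,0,12,0],
])

```text
t: 20.85
eef_pos: [475.4, 39.0, 18.6]
ee_rot: [-0.0, 0.755, 0.656, -0.0]
contact_force: [-6.3, -0.4, 19.3]
gripper_width: 34.5
gripper_force: 30.0
```

Run:
```python
from h import *
to(475.4,39,19)
```

```text
t 20.85 pos [475.43  39.03  18.59] w 34.50628020396844 F [-6.34 -0.37 19.29] yawY -7.986219987747629 delta [-0.04 -0.03 -0.41]
```

Request:
step_arm([
  [0,0,0,0],
  [0,0,0,0],
  [0,0,0,0],
  [0,0,0,0],
  [0,0,-5,0],
], jaw=0.8)

```text
t: 21.35
eef_pos: [474.8, 39.0, 22.6]
ee_rot: [-0.0, 0.755, 0.656, -0.0]
contact_force: [0.0, 0.6, -0.0]
gripper_width: 71.2
gripper_force: 0.0
```

Request:
step_arm([
  [0,0,-30,0],
  [0,0,-70,0],
  [0,0,-115,0],
  [0,0,-115,0],
  [0,0,-115,0],
])

```text
t: 21.85
eef_pos: [475.8, 39.0, 139.1]
ee_rot: [0.001, 0.755, 0.656, 0.001]
contact_force: [-0.4, -0.3, -0.8]
gripper_width: 73.2
gripper_force: 0.0
```

Run:
```python
from h import *
d=r.get_image("top")
print(blob(d,418,219.5,25,12,150))
to(484,-404.3,6)
```

```text
[ 417.94  219.37   19.     16.    176.    483.98 -404.21   25.  ]
t 21.9 pos [474.96  38.96 137.95] w 72.72758412472403 F [-0.57  0.58 -0.57] yawY -8.011698894936481 delta [-437.68   70.69  131.95]
```

Request:
step_arm([
  [-47,7.5,0,0],
  [-94,15,0,0],
  [-141,22.5,0,0],
  [-188,30,0,0],
  [-233,37.5,0,0],
])

```text
t: 22.4
eef_pos: [478.6, -198.6, 136.4]
ee_rot: [-0.001, 0.755, 0.656, -0.001]
contact_force: [1.7, 0.5, 0.9]
gripper_width: 72.7
gripper_force: 0.0
```

Request:
step_arm([
  [-47,7.5,0,0],
  [-94,15,0,0],
  [-141,22.5,0,0],
  [-188,30,0,0],
  [-204.5,33,0,0],
])

```text
t: 22.9
eef_pos: [483.1, -407.3, 136.1]
ee_rot: [-0.001, 0.756, 0.655, -0.0]
contact_force: [-0.1, 0.6, 0.1]
gripper_width: 73.4
gripper_force: 0.0
```

Request:
step_arm([
  [0,0,20,0],
  [0,0,45,0],
  [0,0,65,0],
  [0,0,65,0],
  [0,0,65,0],
])

```text
t: 23.4
eef_pos: [483.6, -403.3, 72.2]
ee_rot: [-0.001, 0.755, 0.656, -0.0]
contact_force: [0.1, -1.5, 0.4]
gripper_width: 72.9
gripper_force: 0.0
```

Run:
```python
from h import *
s=r.get_image("scene")
cv2.imwrite("pics/s7.png",cv2.resize(s["img"][190:350,190:430,::-1],(800,533)))
to(484,-404.3,6)
```

```text
t 23.45 pos [ 484.13 -403.81   73.12] w 73.06206031206771 F [-0.14  0.19  0.63] yawY -7.996921271318596 delta [-0.52 -0.04 67.12]
```

View pics/s7.png

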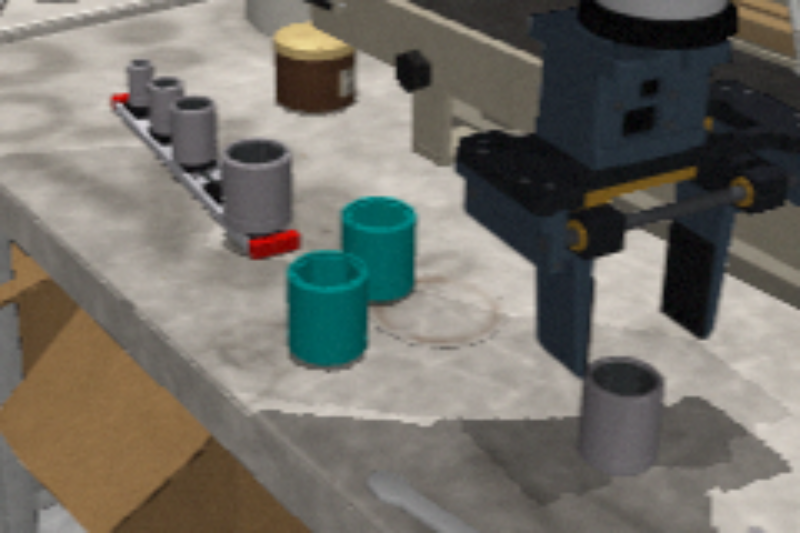

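A, B and C stand in order on the rail at (140,85), (166,108) and (194,130), and D at (622,415) lies under the fingers. Descending on D.

Request:
step_arm([
  [-0.5,0,20,0],
  [-0.5,0,40,0],
  [-0.5,0,55,0],
  [-0.5,0,67,0],
  [-0.5,0,67,0],
])

```text
t: 23.95
eef_pos: [483.5, -404.1, 4.9]
ee_rot: [-0.001, 0.755, 0.656, -0.0]
contact_force: [-0.3, 0.3, 0.1]
gripper_width: 72.9
gripper_force: 0.0
```

Request:
step_arm([
  [0,0,0,0],
  [0,0,0,0],
  [0,0,0,0],
  [0,0,0,0],
  [0,0,0,0],
], jaw=0)

```text
t: 24.45
eef_pos: [484.2, -404.8, 6.5]
ee_rot: [0.0, 0.755, 0.656, 0.0]
contact_force: [-0.2, 1.5, 4.6]
gripper_width: 42.7
gripper_force: 30.0
```

Request:
step_arm([
  [0,0,0,0],
  [0,0,0,0],
  [0,0,-20,0],
  [0,0,-50,0],
  [0,0,-80,0],
])

```text
t: 24.95
eef_pos: [483.4, -404.1, 86.3]
ee_rot: [-0.001, 0.755, 0.656, -0.0]
contact_force: [0.5, -0.4, -2.2]
gripper_width: 42.7
gripper_force: 30.0
```

Request:
step_arm([
  [0,0,-30,0],
  [0,0,-60,0],
  [0,0,-60,0],
  [0,0,-60,0],
  [0,0,-60,0],
])

```text
t: 25.45
eef_pos: [483.2, -403.9, 144.4]
ee_rot: [-0.001, 0.755, 0.656, -0.0]
contact_force: [0.2, -0.3, -2.5]
gripper_width: 42.6
gripper_force: 30.0
```

Run:
```python
from h import *
r.get_image("scene")
to(467.2,-19.9,19)
```

```text
t 25.5 pos [ 483.22 -403.91  144.29] w 42.616642505320705 F [-0.39 -0.28 -2.25] yawY -8.011207395853427 delta [377.86 -69.12 125.94]
```

Request:
step_arm([
  [43,-8,0,0],
  [86,-16,0,0],
  [129,-24,0,0],
  [172,-31,0,0],
  [215,-39,0,0],
])

```text
t: 26.0
eef_pos: [474.4, -184.4, 144.8]
ee_rot: [-0.001, 0.755, 0.656, -0.0]
contact_force: [0.5, -0.1, -2.1]
gripper_width: 43.2
gripper_force: 30.0
```

Request:
step_arm([
  [43,-8,0,0],
  [86,-16,0,0],
  [129,-24,0,0],
  [162.8,-30.3,0,0],
  [162.8,-30.3,0,0],
])

```text
t: 26.5
eef_pos: [466.8, -17.8, 144.9]
ee_rot: [-0.001, 0.754, 0.657, -0.001]
contact_force: [0.6, 0.0, -1.3]
gripper_width: 43.2
gripper_force: 30.0
```

Request:
step_arm([
  [0,0,10,0],
  [0,0,25,0],
  [0,0,40,0],
  [0,0,40,0],
  [0,0,40,0],
])

```text
t: 27.0
eef_pos: [467.6, -21.5, 105.3]
ee_rot: [-0.001, 0.755, 0.656, -0.001]
contact_force: [0.1, -1.1, -2.9]
gripper_width: 42.5
gripper_force: 30.0
```

Run:
```python
from h import *
r.get_image("scene")
to(467.2,-19.9,19)
```

```text
t 27.05 pos [468.04 -21.41 105.88] w 43.15775246216579 F [-0.58 -0.09 -1.69] yawY -8.063995063228946 delta [ 1.38 -1.01 86.88]
```

Request:
step_arm([
  [1,-0.5,20,0],
  [1,-0.8,40,0],
  [1,-0.8,60,0],
  [1,-0.8,74,0],
  [1,-0.8,74,0],
])

```text
t: 27.55
eef_pos: [466.7, -19.9, 31.1]
ee_rot: [-0.001, 0.755, 0.656, -0.001]
contact_force: [-0.1, -0.6, -1.9]
gripper_width: 43.0
gripper_force: 30.0
```

Run:
```python
from h import *
r.get_image("scene")
to(467.2,-19.9,19)
```

```text
t 27.6 pos [467.31 -19.92  31.98] w 42.6665573394557 F [-0.26  0.94 -1.84] yawY -8.028192272207157 delta [ 0.01 -0.1  12.98]
```

Request:
step_arm([
  [0,0,3,0],
  [0,0,6,0],
  [0,0,9,0],
  [0,0,13,0],
  [0,0,13,0],
])

```text
t: 28.1
eef_pos: [467.7, -19.7, 19.1]
ee_rot: [0.0, 0.755, 0.656, 0.0]
contact_force: [0.7, -0.1, 1.4]
gripper_width: 42.9
gripper_force: 30.0
```

Request:
step_arm([
  [0,0,0,0],
  [0,0,0,0],
  [0,0,0,0],
  [0,0,0,0],
  [0,0,-5,0],
], jaw=0.8)

```text
t: 28.6
eef_pos: [466.9, -19.7, 23.7]
ee_rot: [-0.0, 0.755, 0.656, -0.0]
contact_force: [0.9, 0.5, -0.1]
gripper_width: 72.6
gripper_force: 0.0
```

Request:
step_arm([
  [0,0,-30,0],
  [0,0,-70,0],
  [0,0,-115,0],
  [0,0,-160,0],
  [0,0,-160,0],
])

```text
t: 29.1
eef_pos: [470.3, -20.0, 189.8]
ee_rot: [0.003, 0.755, 0.656, 0.003]
contact_force: [0.6, 0.7, -0.1]
gripper_width: 73.3
gripper_force: 0.0
```

Run:
```python
from h import *
s=r.get_image("scene")
cv2.imwrite("pics/s8.png",cv2.resize(s["img"][190:280,210:320,::-1],(733,600)))
to(467.2,-19.9,19)
```

```text
t 29.15 pos [468.95 -19.85 187.05] w 73.02855035564349 F [ 0.43 -0.08  0.44] yawY -8.015072906320654 delta [ -0.34  -2.7  168.03]
```

View pics/s8.png

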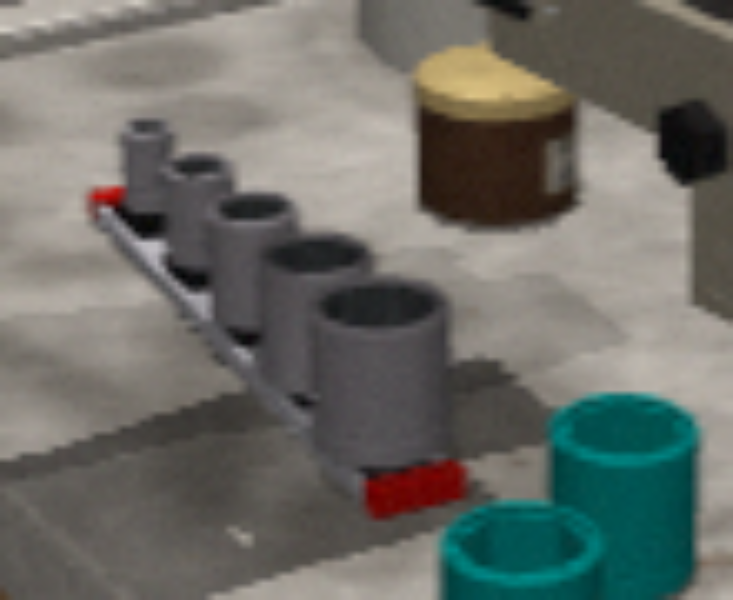

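All five stand upright in descending order: A (147,165), B (200,215), C (250,260), D (316,310) and the biggest (385,375). The seating heights all agree: tool height minus grasp height is about 12–13 mm. The tin and the turquoise pair are undisturbed, so I'm handing in.

Run:
```python
from h import *
s=r.get_image("scene")
print(proj(s,[467.2,-19.9,63]),"seen (257.4,228.1)")
print(r.job_done())
```

```text
[257.07 228.42] seen (257.4,228.1)
the job is handed in; nothing more can be done
None
```

All four loose sockets are upright and down on their studs in descending size from the biggest, which, like the grease tin, was not disturbed; the job is handed in (about 29 s used), but no verdict was shown.

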